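# Fit the matching wing hub to the batter portion head and set its pointer

### The job

Of the three wing hubs on the table, choose the one whose keyways line up with the two keys on the upright shaft of the batter portion head, and slide it over the shaft fully home on the shoulder. Then turn that hub, and the shaft with it, until the pointer lines up with the pointed set mark on the rim of the dial, and let go. Leave the other hubs and everything else on the table where they are.

Things in the scene. Friction and masses are not known exactly. Their poses are not given: they have to be found in the camera images.
- hub_wide: loose brass wing hub (three, equal in size), 0.2 to 0.33 kg. Boss 44 mm high with two grip flats facing its +y and -y, 58 mm apart. Wings along +x and -x, 130 mm overall, 14 mm thick, 11 to 35 mm above its underside. Through-bore 30 mm with two keyways 11 mm wide, out to 24.5 mm from the axis: one along +x, the other 135 degrees counterclockwise from above. Origin: centre of its underside, z up
- hub_square: loose brass wing hub (three, equal in size), 0.2 to 0.33 kg. Boss 44 mm high with two grip flats facing its +y and -y, 58 mm apart. Wings along +x and -x, 130 mm overall, 14 mm thick, 11 to 35 mm above its underside. Through-bore 30 mm with two keyways 11 mm wide, out to 24.5 mm from the axis: one along +x, the other along +y. Origin: centre of its underside, z up
- hub_straight: loose brass wing hub (three, equal in size), 0.2 to 0.33 kg. Boss 44 mm high with two grip flats facing its +y and -y, 58 mm apart. Wings along +x and -x, 130 mm overall, 14 mm thick, 11 to 35 mm above its underside. Through-bore 30 mm with two keyways 11 mm wide, out to 24.5 mm from the axis: one along +x, the other along -x. Origin: centre of its underside, z up
- adjuster: the batter portion head: round grey housing fixed to the table, 160 mm across at the foot, with a white dial 148 mm across whose face is 32 mm above the table. Origin: on the shaft's axis, at table height, z up
- spindle (a joint): angle of the portion head's shaft with its shoulder and pointer; positive is counterclockwise seen from above, stops at -1.6 and +1.6 rad. It needs about 0.08 N m to turn and stays where it is left. A seated hub has about 0.1 rad of play on the keys
- spindle_seat (a point): point on the shaft's axis at the shoulder (74 mm disc) where a hub rests, 42 mm above the table; its axes turn with the shaft, z up. One key lies along its +x, the other 135 degrees counterclockwise from that, seen from above. The hub that fits seats with its origin here and its axes parallel to these
- shaft_top (a point): top of the steel shaft, on its axis, 42 mm above spindle_seat. Shaft 26 mm in diameter, its top 10 mm a cone. The two keys on it are 8 mm wide, reach 22 mm from the axis and rise 29 mm from the shoulder, the top 5 mm tapered
- pointer_tip (a point): tip of the dark steel pointer that turns with the shaft, 66 mm from the axis, 40 mm above the table, at 225 degrees counterclockwise from spindle_seat's +x
- mark_tip (a point): the point, 66 mm from the shaft's axis and 40 mm above the table, where the pointer's tip stands when it points at the set mark: a dark steel clip fixed on the dial's rim with a pointed tongue towards the axis, out to 84 mm from the axis, top 40 mm above the table. At the start it lies 0.4 to 1.4 rad counterclockwise (from above) of the pointer
- mould_iron: obstacle, fixed: open waffle-type mould iron on a wooden board left of the middle. Board 200x150 mm (x from -50 to 150 mm, y from -72 to 78 mm of the origin); the lid and its handle stand upright to 325 mm above the table; the lower handle reaches 150 mm towards the robot at 45 to 65 mm height. Origin: at table height, axes as the world's
- screwdriver: screwdriver with a red grip, 29x216x29 mm, lying on the table; origin near its middle. A bystander, loose: leave it where it is
- spanner: flat steel open-ended spanner, 33x180x6 mm, lying on the table; origin near its middle. A bystander, loose: leave it where it is
- twist_timer: round white timer with a red dial knob, 67 mm across, 50 mm high; origin: centre of its underside. A bystander, loose: leave it where it is
- spice_cup: small pale green cup, 71 mm across, 41 mm high; origin: centre of its underside. A bystander, loose: leave it where it is

How it is judged:
On the way, in this order (a step that is already met when the one before it is completed fails the run):
1. the matching hub is fully home on the shaft (z of hub_wide in the frame of spindle_seat between -0.003 and 0.003 m and horizontal distance between hub_wide and spindle_seat below 0.005 m and angle between the x axis of hub_wide and the x axis of spindle_seat, either way round below 0.25 rad and angle between hub_wide's own z axis and vertical below 0.08 rad), for 0.2 s.
2. the pointer lines up with the set mark (all of step 1 and horizontal distance between pointer_tip and mark_tip below 0.006 m), for 0.2 s.
At the end, for the whole second after the job is handed in: The hub with keyways 135 degrees apart sits on the shaft with its underside within 3 mm of the shoulder, within 5 mm of the axis, upright and keyed; the pointer's tip is within 6 mm (about 5 degrees) of the set mark's point; all is at rest (all of step 2 and linear speed of hub_wide below 0.01 m/s and velocity of joint spindle between -0.02 and 0.02 rad/s); the robot touches nothing.
It fails at once if one of the other two hubs is shifted by more than 30 mm (distance of any of hub_square, hub_straight from where it was at the start of the episode above 0.03 m).
It fails at once if the screwdriver, spanner, timer or cup is shifted by more than 30 mm (distance of any of screwdriver, spanner, twist_timer, spice_cup from where it was at the start of the episode above 0.03 m).
It also fails if it takes over 61 s, if anything falls off the work surface, if the arm or the gripper's body presses on something with over 40 N, if the wrist force passes 120 N, or if a joint passes its speed limit or range.

### The arm

A 6-joint arm with a two-finger parallel gripper is mounted at the origin on a cart in front of the work surface, level with it; the furniture and walls round the work are solid. World frame = base frame: x ahead of the robot, y to its left, z up, the work surface at z = 0. Lengths are in m, angles in rad, forces in N, time in s.
With the tool pointing down it reaches from about 0.3 to 0.875 m from the base axis. Payload 6.4 kg.
Tool frame: the origin (TCP) lies at the very end of the fingers, on their centre line; the grasp point (between the pads) lies grip_point_offset behind it (grip_point_offset is the distance from the TCP to the grasp point, in m); y points along the fingers, x is the direction in which the jaws open and shut, and the axes are right-handed (so a half turn about y gives the same grasp; the last joint's range is limited). The gripper opens to 85 mm and grips with 20 to 120 N. Pads are 22 mm wide; open, the fingers measure 114 mm over their backs; the gripper's body (76 mm by 85 mm) begins 54 mm behind the grasp point. The pads swing forward as they close: fully open they stand 13 mm farther back than shut.
Start: joints at [-1.521, 0.181, 1.607, -0, 1.354, -0.206], TCP at [0.146, -0.556, 0.231] pointing down, gripper open.
Joint ranges: [-2.99, 2.99], [-0.89, 2.07], [0.3, 2.58], [-1.14, 4.28], [0, 2.63], [-3.12, 3.12]. Speed limits (rad/s): [2.57, 2.57, 3.01, 3.14, 3.14, 3.14].

### API

Orientations are given as a unit quaternion [w, x, y, z].
In Python, from bench import get_obs, camera, camera_model, hand_in, grip_point_offset gives the robot as it stands.
- The arm moves only by the shell command python3 -m jog 'ROWS'. ROWS is JSON, a list of rows, each a list of 7 numbers: the shift along the tool's x, y, z in mm, then the turn, a rotation vector about the tool's x, y, z in degrees, then the gripper's target within -1 to 1 (shut at 1, half-way at 0, fully open at -1). In form: [[x, y, z, ax, ay, az, grip], ...]. A call has 1 to 8 rows; each row shifts and turns the commanded pose from where the row before left it, along the tool's axes as they then stand; what a row does not reach is not made up. A row lasts 1/12 s, in which the tool goes at most 41.7 mm and 7.16 degrees, less where a joint would pass 70% of its speed; a pose out of reach is approached as far as the arm can. A call is refused whole if a number of a shift passes 41.7 or a number of a turn 7.16, either way. A call with a gripper value outside its range is refused whole. The fingers move at their own pace and stop on an object; the grip force is fixed at half the most. Time passes only in rows, so rows that do not move let the fingers close. It gives the time, the measured TCP pose, the force and the opening at its end, in the units of the state.
- get_obs(): the state, without advancing time (a new reading comes with each control period).
- camera(name): name is "scene" or "top" or "wrist"; returns the picture (400x640x3 uint8, blue, green, red); there is no depth.
- camera_model(name): a dict with "K" (3x3 intrinsics, pixels), "pose" (4x4, takes a point from camera to world coordinates). Camera axes: x right, y down, z forward; pixel columns grow to the right and rows downward; lengths in m; the calibration is good to about 2 mm. A picture is of the moment at which its call begins: read the wrist's pose just before it. camera_model takes no time and is no camera call; for the wrist camera it gives the pose at the moment of the call.
- hand_in(): hands the job in, once; it reports no verdict.
The state is a dict: "time_s": time; "q": joint angles; "dq": joint speeds; "joint_efforts": joint torques, N m; "eef_pos": TCP position; "eef_rot": TCP orientation; "wrist_force": force on the tool from outside, world axes, zero at the start; "torque": the same for the moment, N m; "opening": opening from 0.0 (shut) to 1.0 (fully open).
Only numpy, scipy, OpenCV 4.12 (cv2) and the standard library are available. Lean on these libraries where they do the work, as an engineer would, in place of code of your own. Each camera call takes 0.05 s, during which the arm holds its last target.

## Working session

There is one attempt and no reset: what is moved stays moved. The work goes in short steps, Python scripts to look and compute and a shell command to move; the robot and the scene stay as the last step left them, time stands still between calls to the robot, and variables do not carry over. Pictures are saved under pics/ and viewed, and the job is handed in when it is done.

```bash
mkdir -p pics; ls; python3 - <<'E'
from bench import *
import cv2,numpy as np
print(get_obs(),grip_point_offset)
for n in ["scene","top","wrist"]:
    m=camera_model(n);im=camera(n);cv2.imwrite(f"pics/{n}0.png",im);print(n,m)
E
```

```text
pics
{'time_s': 0.0, 'q': array([-1.52132327e+00,  1.81533949e-01,  1.60802937e+00,  1.63413207e-05,
        1.35381903e+00, -2.06307542e-01]), 'dq': array([ 8.27827563e-05, -1.15144500e-03,  7.28504140e-04,  1.00875912e-04,
       -1.06001619e-04, -1.96061699e-03]), 'joint_efforts': array([ 7.64285560e-04, -4.44869864e+01, -3.51337945e+01, -1.95615544e-04,
        9.17528349e-03,  3.16505776e-06]), 'eef_pos': array([ 0.14546449, -0.5557091 ,  0.23037783]), 'eef_rot': array([ 0.56017134, -0.55920182,  0.43255313, -0.43173971]), 'wrist_force': array([-0.09760765,  0.32606664,  0.06726106]), 'torque': array([-0.00198432,  0.03316883, -0.0111528 ]), 'opening': 0.9976459057595086} 0.0187
scene {'K': array([[367.60104571,   0.        , 325.47984165],
       [  0.        , 367.60104571, 200.18983778],
       [  0.        ,   0.        ,   1.        ]]), 'pose': array([[-0.6780451 , -0.51372125,  0.52568556, -0.07494465],
       [-0.7349444 ,  0.48412884, -0.47484312,  0.5838312 ],
       [-0.01056254, -0.70831472, -0.70581775,  0.90068231],
       [ 0.        ,  0.        ,  0.        ,  1
[... 153 characters left out ...]
       ,   1.        ]]), 'pose': array([[ 0.01503763, -0.99635447,  0.0839741 ,  0.43065903],
       [-0.99984376, -0.01576427, -0.0079967 ,  0.00581541],
       [ 0.00929134, -0.08384073, -0.99643585,  1.24210287],
       [ 0.        ,  0.        ,  0.        ,  1.        ]])}
wrist {'K': array([[285.8535188 ,   0.        , 318.4498008 ],
       [  0.        , 285.8535188 , 201.11669705],
       [  0.        ,   0.        ,   1.        ]]), 'pose': array([[ 0.25269911, -0.93178661, -0.26060865,  0.20959615],
       [-0.9675416 , -0.2440643 , -0.06554293, -0.53932706],
       [-0.00253324,  0.26871235, -0.96321714,  0.37301106],
       [ 0.        ,  0.        ,  0.        ,  1.        ]])}
```

View pics/top0.png

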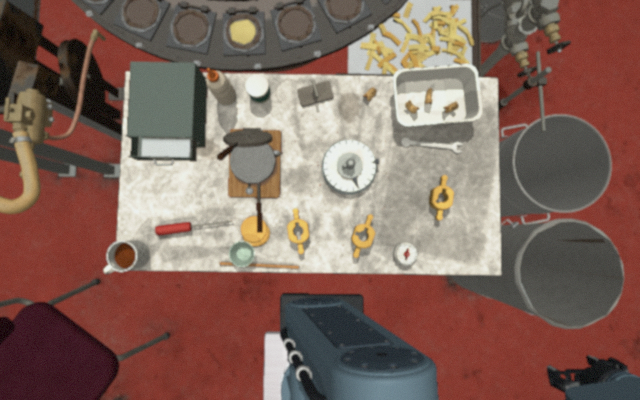

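View pics/scene0.png

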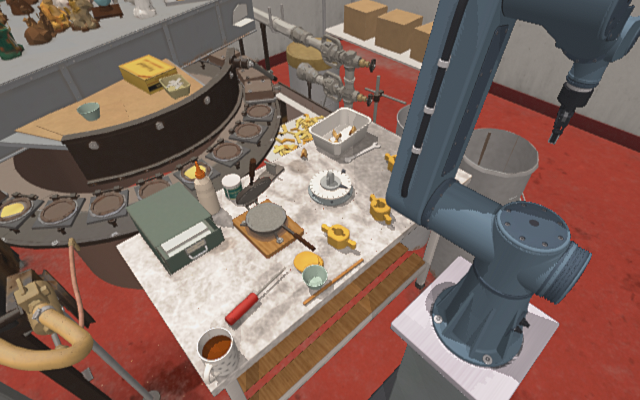

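View pics/wrist0.png

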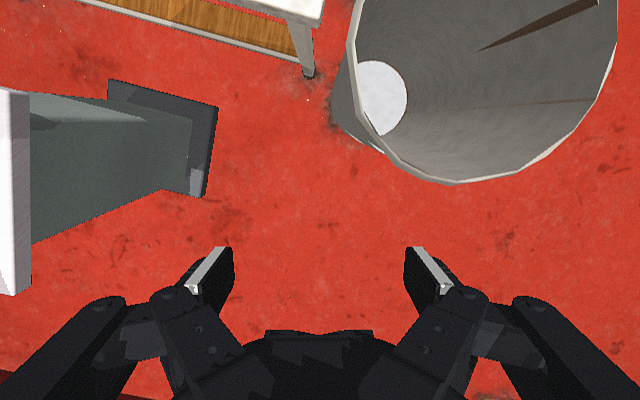

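The top view shows the three brass hubs at about (298,231), (363,235) and (441,198), and the dial at (350,165). I'll zoom in for the keyways.

```bash
cat > h.py <<'E'
from bench import *
import cv2,numpy as np
from scipy.spatial.transform import Rotation as R
def ray(m,u,v,z):
    d=m["pose"][:3,:3]@np.linalg.inv(m["K"])@np.array([u,v,1.]); o=m["pose"][:3,3]
    return o+d*(z-o[2])/d[2]
def proj(m,p):
    P=m["pose"];c=P[:3,:3].T@(np.array(p)-P[:3,3]);q=m["K"]@c;return q[:2]/q[2]
E
python3 - <<'E'
from h import *
im=cv2.imread("pics/top0.png")
L=[(298,231),(363,235),(441,198),(350,165)]
t=[]
for u,v in L:
    c=im[v-32:v+32,u-32:u+32]; t.append(cv2.resize(c,(380,300) if 0 else (300,300),interpolation=cv2.INTER_CUBIC))
cv2.imwrite("pics/z0.png",np.vstack([np.hstack(t[:2]),np.hstack(t[2:])]))
m=camera_model("top")
hsv=cv2.cvtColor(im,cv2.COLOR_BGR2HSV)
mask=cv2.inRange(hsv,(15,110,90),(32,255,255))
cs,_=cv2.findContours(mask,cv2.RETR_EXTERNAL,cv2.CHAIN_APPROX_NONE)
for c in cs:
    if cv2.contourArea(c)>150:
        (cx,cy),s,a=cv2.minAreaRect(c); print((cx,cy),s,a,ray(m,cx,cy,0.03).round(3))
print(ray(m,350,165,.032))
E
```

```text
(254.50003051757812, 231.00003051757812) (28.991378784179688, 26.16295051574707) 45.0 [0.435 0.192 0.03 ]
(363.0, 236.0) (42.0, 22.0) 90.0 [ 0.426 -0.111  0.03 ]
(297.83782958984375, 231.02703857421875) (44.71652603149414, 20.385473251342773) 80.53767395019531 [0.437 0.071 0.03 ]
(441.16204833984375, 197.2660369873047) (23.843568801879883, 40.477149963378906) 34.69515609741211 [ 0.538 -0.33   0.03 ]
(242.5, 183.0) (27.0, 26.0) 0.0 [0.569 0.23  0.03 ]
(269.5, 176.5) (19.0, 39.0) 0.0 [0.589 0.154 0.03 ]
(26.793418884277344, 181.27365112304688) (30.819900512695312, 74.434814453125) 20.462270736694336 [0.564 0.833 0.03 ]
(379.1346435546875, 56.1730842590332) (36.08536911010742, 30.005769729614258) 78.69007110595703 [ 0.945 -0.153  0.03 ]
(429.64764404296875, 34.74838638305664) (57.26652908325195, 64.95425415039062) 79.59229278564453 [ 1.012 -0.3    0.03 ]
[ 0.62513235 -0.07223638  0.032     ]
```

View pics/z0.png

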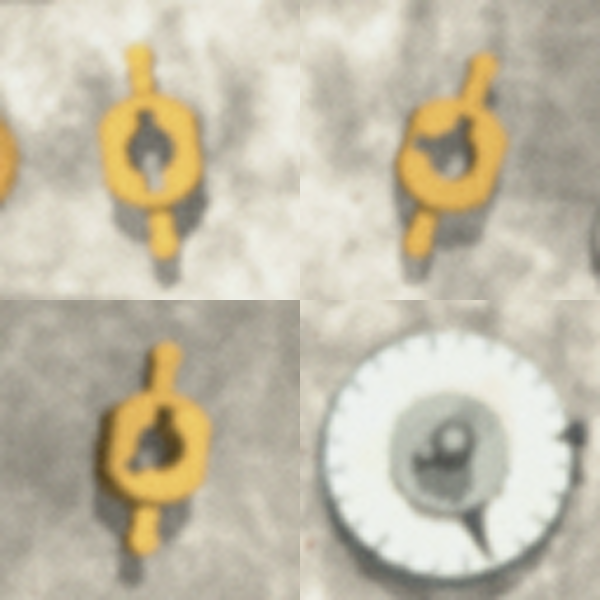

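Top-right (363,235) has a keyway pair 90° apart (square) and top-left has straight ones. The one at (441,198) has keyways up and down-left, 135° apart CCW, so it is hub_wide. The pointer tip is at lower right of the dial and the mark is on its right rim. I'll set up the move helper next.

```bash
cat >> h.py <<'E'
def Rm(o): 
    w,x,y,z=o["eef_rot"]; return R.from_quat([x,y,z,w]).as_matrix()
def plan(p,xyaw):
    """remaining tool-frame shift (mm) and turn about tool y (deg) ; xyaw = wanted direction of tool x, deg"""
    o=get_obs();M=Rm(o)
    sh=M.T@(np.array(p)-o["eef_pos"])*1000
    t=np.radians(xyaw);X=np.array([np.cos(t),np.sin(t),0]);Y=np.array([0,0,-1.]);T=np.c_[X,Y,np.cross(X,Y)]
    rv=np.degrees(R.from_matrix(M.T@T).as_rotvec())
    print("pos",o["eef_pos"].round(4),"xyaw",np.degrees(np.arctan2(M[1,0],M[0,0])).round(2),"tilt",M[:,1].round(3),"t",o["time_s"])
    print("shift mm (current tool axes)",sh.round(1),"turn",rv.round(2),"q6",o["q"][5].round(2),"F",o["wrist_force"].round(1),"open",round(o["opening"],3))
E
python3 - <<'E'
from h import *
o=get_obs();M=Rm(o);print(M.round(3))
m=camera_model("wrist");print("cam in tool",(M.T@(m["pose"][:3,3]-o["eef_pos"])).round(3),(M.T@m["pose"][:3,:3]).round(3))
plan([.50,-.33,.20],83); plan([.5,-.33,.2],-97)
E
```

```text
[[ 0.253 -0.     0.967]
 [-0.967  0.001  0.253]
 [-0.001 -1.     0.   ]]
cam in tool [ 0.    -0.143  0.066] [[ 1.    -0.    -0.001]
 [ 0.001 -0.269  0.963]
 [-0.    -0.963 -0.269]]
pos [ 0.1455 -0.5559  0.2306] xyaw -75.34 tilt [-0.     0.001 -1.   ] t 0.15
shift mm (current tool axes) [-128.8   30.9  400.1] turn [-1.1000e-01 -1.5834e+02  0.0000e+00] q6 -0.21 F [-0.8  1.1  0. ] open 1.0
pos [ 0.1455 -0.5559  0.2306] xyaw -75.34 tilt [-0.     0.001 -1.   ] t 0.15
shift mm (current tool axes) [-128.8   30.9  400.1] turn [-0.   21.66 -0.08] q6 -0.21 F [-0.8  1.1  0. ] open 1.0
```

```bash
python3 -m jog '[[-9,2,28,0,0,0,-1],[-9,2,28,0,0,0,-1],[-9,2,28,0,0,0,-1],[-9,2,28,0,0,0,-1],[-9,2,28,0,0,0,-1],[-9,2,28,0,0,0,-1],[-9,2,28,0,0,0,-1],[-9,2,28,0,0,0,-1]]' && python3 -m jog '[[-9,2,28,0,0,0,-1],[-9,2,28,0,0,0,-1],[-9,2,28,0,0,0,-1],[-9,2,28,0,0,0,-1],[-9,2,28,0,0,0,-1],[-9,2,28,0,0,0,-1],[0,0,0,0,7,0,-1],[0,0,0,0,7,0,-1]]' && python3 -m jog '[[0,0,0,0,7,0,-1],[0,0,0,0,0,0,-1],[0,0,0,0,0,0,-1]]'
python3 - <<'E'
from h import *
plan([.5,-.33,.2],-97)
cv2.imwrite("pics/w1.png",camera("wrist"));m=camera_model("wrist")
print(proj(m,[.538,-.33,.03]))
np.savez("w1.npz",**m)
E
```

```text
time_s: 0.82
eef_pos: [0.345, -0.4288, 0.215]
eef_rot: [0.56, -0.56, 0.432, -0.432]
wrist_force: [0.9, -0.6, 0.2]
opening: 1.003
time_s: 1.48
eef_pos: [0.494, -0.3335, 0.2026]
eef_rot: [0.502, -0.502, 0.498, -0.497]
wrist_force: [-0.5, -0.5, 0.6]
opening: 1.0
time_s: 1.73
eef_pos: [0.4927, -0.3351, 0.203]
eef_rot: [0.473, -0.473, 0.526, -0.526]
wrist_force: [0.2, 0.6, -0.1]
opening: 1.001
pos [ 0.4927 -0.3351  0.203 ] xyaw -96.13 tilt [-0.  0. -1.] t 1.7333
shift mm (current tool axes) [-5.8  3.   6.7] turn [ 0.03  0.87 -0.02] q6 0.88 F [ 0.2  0.6 -0.1] open 1.001
[308.88860531 142.10828485]
```

View pics/w1.png

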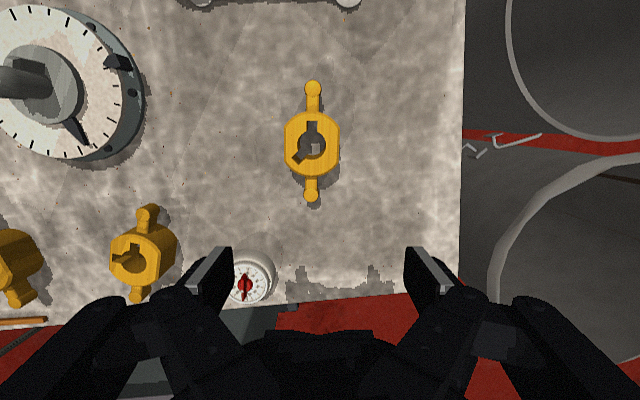

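This confirms it: the hub at (312,145) has keyways up and down-left, 135° apart. Zoom in to measure its axis and yaw.

```bash
python3 - <<'E'
from h import *
im=cv2.imread("pics/w1.png");m=dict(np.load("w1.npz"))
a=cv2.resize(im[70:220,250:380],None,fx=4,fy=4,interpolation=cv2.INTER_CUBIC)
cv2.imwrite("pics/z1.png",a)
b=cv2.resize(im[0:170,0:160],None,fx=3.5,fy=3.5,interpolation=cv2.INTER_CUBIC)
cv2.imwrite("pics/z2.png",b)
E
```

```text
(no output)
```

View pics/z1.png

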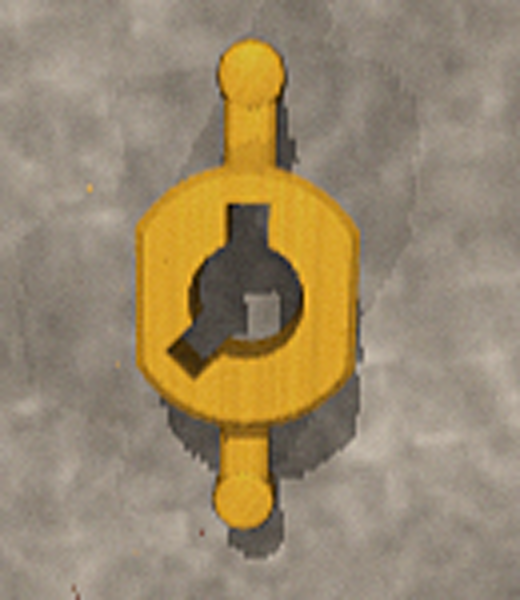

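View pics/z2.png

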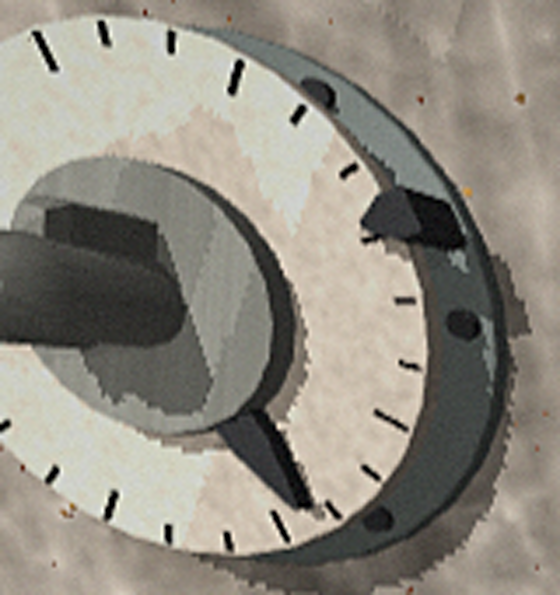

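```bash
python3 - <<'E'
from h import *
im=cv2.imread("pics/w1.png");m=dict(np.load("w1.npz"))
f=lambda x,y,z:ray(m,250+x/4,70+y/4,z)
a=f(251,73,.035);b=f(243.5,499,.035);print("caps",a,b,(a+b)/2,np.linalg.norm(a-b),np.degrees(np.arctan2(*(a-b)[1::-1])))
print("flats",f(137,293,.044),f(357,293,.044),np.linalg.norm(f(137,293,.044)-f(357,293,.044)))
print("arc",f(247,165,.044),f(247,418,.044)); print("bore",f(189,298,.044),f(303,298,.044),f(246,298,.044))
hsv=cv2.cvtColor(im,cv2.COLOR_BGR2HSV)
mask=cv2.inRange(hsv,(15,130,60),(32,255,255));mask[:,:260]=0;mask[:,370:]=0;mask[230:]=0
cs,_=cv2.findContours(mask,cv2.RETR_EXTERNAL,cv2.CHAIN_APPROX_NONE)
c=max(cs,key=cv2.contourArea);P=np.array([ray(m,*p,.038) for p in c[:,0].astype(float)])[:,:2]
r=cv2.minAreaRect((P*1000).astype(np.float32));print(r)
# dial from z2
g=lambda x,y,z:ray(m,x/3.5,y/3.5,z)
print("ptr",g(310,508,.040),"mark",g(362,228,.040))
E
```

```text
caps [ 0.59126136 -0.34034139  0.035     ] [ 0.48053276 -0.32569683  0.035     ] [ 0.53589706 -0.33301911  0.035     ] 0.11169281789840084 -7.534006502310899
flats [ 0.5404973  -0.30504326  0.044     ] [ 0.5343965  -0.36173958  0.044     ] 0.057023611095037
arc [ 0.56890784 -0.33698489  0.044     ] [ 0.50486674 -0.32967753  0.044     ]
bore [ 0.5377899  -0.31828489  0.044     ] [ 0.53462506 -0.34769807  0.044     ] [ 0.53620738 -0.33299245  0.044     ]
((535.8634643554688, -332.6443176269531), (58.08425521850586, 126.77008819580078), 82.30614471435547)
ptr [ 0.56037183 -0.09927959  0.04      ] mark [ 0.63379305 -0.13871751  0.04      ]
```

Hub centre is (0.536, −0.333) with yaw −7.6°; the cap spacing of 112 mm and width over the flats of 57–58 mm both agree with the given sizes. Before grasping, I'll look at the shaft from above.

```bash
python3 - <<'E'
from h import *
plan([.56,-.07,.23],-97.6)
E
```

```text
pos [ 0.4927 -0.3352  0.2031] xyaw -96.13 tilt [-0.  0. -1.] t 1.7833
shift mm (current tool axes) [-270.8  -26.9   38.6] turn [ 0.02  1.47 -0.02] q6 0.88 F [-0.4 -0.4 -0.3] open 1.004
```

```bash
python3 -m jog '[[-30,-3,4,0,0,0,-1],[-30,-3,4,0,0,0,-1],[-30,-3,4,0,0,0,-1],[-30,-3,4,0,0,0,-1],[-30,-3,4,0,0,0,-1],[-30,-3,4,0,0,0,-1],[-30,-3,4,0,0,0,-1],[-30,-3,4,0,0,0,-1]]' && python3 -m jog '[[-30,-3,6,0,1.5,0,-1],[0,0,0,0,0,0,-1],[0,0,0,0,0,0,-1],[0,0,0,0,0,0,-1]]'
python3 - <<'E'
from h import *
plan([.56,-.07,.23],-97.6)
m=camera_model("wrist");cv2.imwrite("pics/w2.png",camera("wrist"))
np.savez("w2.npz",**m);print(m["pose"][:3,3])
E
```

```text
time_s: 2.45
eef_pos: [0.5512, -0.099, 0.2276]
eef_rot: [-0.472, 0.472, -0.526, 0.526]
wrist_force: [0.4, 0.4, -0.9]
opening: 0.997
time_s: 2.78
eef_pos: [0.5603, -0.0715, 0.2302]
eef_rot: [-0.465, 0.465, -0.532, 0.533]
wrist_force: [-0.9, 0.6, 0.3]
opening: 1.0
pos [ 0.5603 -0.0715  0.2302] xyaw -97.72 tilt [-0. -0. -1.] t 2.7833
shift mm (current tool axes) [-1.4  0.2 -0.5] turn [ 0.01 -0.12  0.03] q6 1.37 F [-0.9  0.6  0.3] open 1.0
[ 0.6260336  -0.08116485  0.37267422]
```

View pics/w2.png

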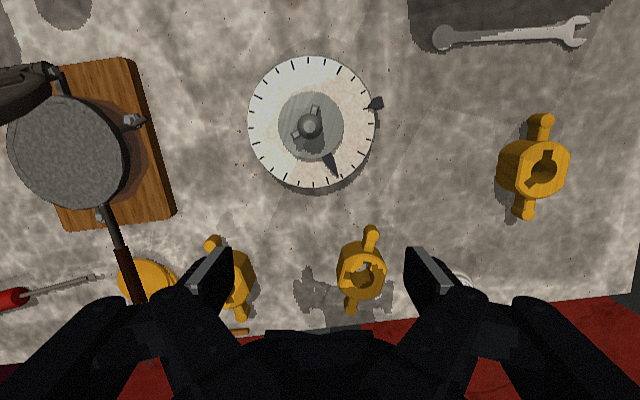

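```bash
python3 - <<'E'
from h import *
im=cv2.imread("pics/w2.png")
cv2.imwrite("pics/z3.png",cv2.resize(im[45:205,235:395],None,fx=3.7,fy=3.7,interpolation=cv2.INTER_CUBIC))
E
```

```text
(no output)
```

View pics/z3.png

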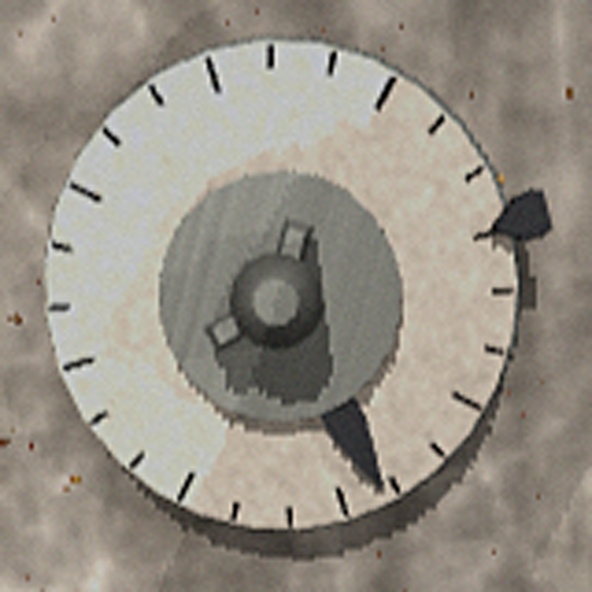

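```bash
python3 - <<'E'
from h import *
m=dict(np.load("w2.npz"));im=cv2.imread("pics/w2.png")
s=3.7;g=lambda x,y,z:ray(m,235+x/s,45+y/s,z)
print("dial",(g(46,284,.032)+g(518,284,.032)+g(282,40,.032)+g(282,528,.032))/4,np.linalg.norm(g(46,284,.032)-g(518,284,.032)))
print("shoulder",(g(159,294,.042)+g(403,294,.042)+g(281,170,.042)+g(281,418,.042))/4,np.linalg.norm(g(159,294,.042)-g(403,294,.042)))
print("top",g(276,301,.084),"cyl bottom edge z~.074", (g(231,300,.074)+g(326,300,.074))/2,np.linalg.norm(g(231,300,.074)-g(326,300,.074)))
# dial ellipse by mask
a=cv2.inRange(im,(120,120,120),(255,255,255))
C=np.array([.6255,-.0740])
for n,p in dict(ptr=g(381,491,.04),mark=g(491,234,.04),key1=g(296,237,.069),key2=g(225,331,.069),k1end=g(301,222,.071),m1w2=np.array([0.56037183,-0.09927959]),mkw2=np.array([0.63379305,-0.13871751])).items():
    d=p[:2]-C;print(n,p.round(4),"r",np.linalg.norm(d).round(4),"ang",np.degrees(np.arctan2(d[1],d[0])).round(2))
E
```

```text
dial [ 0.62426375 -0.0723162   0.032     ] 0.14649635723536356
shoulder [ 0.6230368  -0.07209151  0.042     ] 0.07368928249807526
top [ 0.62230496 -0.07175198  0.084     ] cyl bottom edge z~.074 [ 0.62234555 -0.07214008  0.074     ] 0.025952478465459342
ptr [ 0.5591 -0.0952  0.04  ] r 0.0697 ang -162.32
mark [ 0.6323 -0.1369  0.04  ] r 0.0632 ang -83.84
key1 [ 0.6381 -0.0791  0.069 ] r 0.0136 ang -21.99
key2 [ 0.616 -0.056  0.069] r 0.0204 ang 117.79
k1end [ 0.6417 -0.081   0.071 ] r 0.0177 ang -23.33
m1w2 [ 0.5604 -0.0993] r 0.0699 ang -158.79
mkw2 [ 0.6338 -0.1387] r 0.0652 ang -82.7
```

Shaft axis at about (0.6225, −0.072). The shoulder, shaft top and disc sizes (73.7 mm, 26.0 mm) all check out. Spindle yaw is about −24°, pointer at −160° and mark at −81.5°, so the required turn is about 78°. Now go back and grasp.

```bash
python3 -m jog '[[29,8,-4,0,0,0,-1],[29,8,-4,0,0,0,-1],[29,8,-4,0,0,0,-1],[29,8,-4,0,0,0,-1],[29,8,-4,0,0,0,-1],[29,8,-4,0,0,0,-1],[29,8,-4,0,0,0,-1],[29,8,-4,0,0,0,-1]]' && python3 -m jog '[[29,8,-4,0,0,0,-1],[0,10,0,0,0,0,-1],[0,10,0,0,0,0,-1],[0,10,0,0,0,0,-1],[0,0,0,0,0,0,-1],[0,0,0,0,0,0,-1]]'
python3 - <<'E'
from h import *
plan([.536,-.333,.008],-97.6)
cv2.imwrite("pics/w3.png",camera("wrist"))
E
```

```text
time_s: 3.5
eef_pos: [0.4955, -0.2993, 0.1657]
eef_rot: [0.464, -0.464, 0.533, -0.533]
wrist_force: [1.2, 0.4, -0.6]
opening: 0.998
time_s: 4.0
eef_pos: [0.4889, -0.3234, 0.1274]
eef_rot: [0.465, -0.465, 0.534, -0.532]
wrist_force: [0.5, -0.3, 0.0]
opening: 0.999
pos [ 0.4889 -0.3234  0.1274] xyaw -97.78 tilt [-0.001  0.002 -1.   ] t 4.0
shift mm (current tool axes) [  3.3 119.3  48.2] turn [ 0.09 -0.18 -0.08] q6 0.92 F [ 0.5 -0.3  0. ] open 0.999
```

View pics/w3.png

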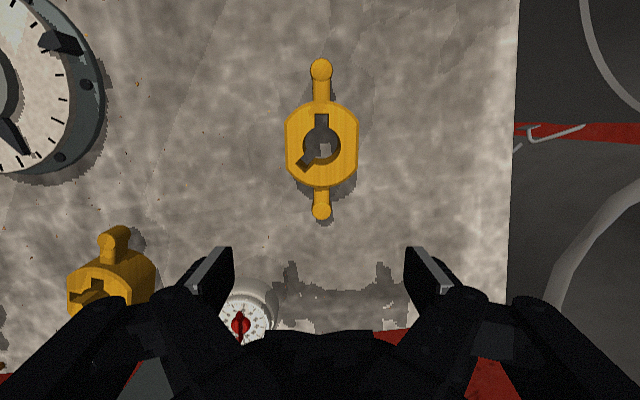

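```bash
python3 -m jog '[[1,5,16,0,0,0,-1],[1,5,16,0,0,0,-1],[1,5,16,0,0,0,-1],[0,15,0,0,0,0,-1],[0,15,0,0,0,0,-1],[0,0,0,0,0,0,-1],[0,0,0,0,0,0,-1]]'
python3 - <<'E'
from h import *
plan([.536,-.333,.008],-97.6)
E
```

```text
time_s: 4.63
eef_pos: [0.5364, -0.3332, 0.0832]
eef_rot: [0.465, -0.465, 0.533, -0.532]
wrist_force: [0.1, -0.7, 0.3]
opening: 1.0
pos [ 0.5364 -0.3332  0.0832] xyaw -97.77 tilt [-0.001  0.001 -1.   ] t 4.6333
shift mm (current tool axes) [-0.1 75.2 -0.3] turn [ 0.06 -0.17 -0.04] q6 0.96 F [ 0.1 -0.7  0.3] open 1.0
```

```bash
python3 -m jog '[[0,15,0,0,0,0,-1],[0,15,0,0,0,0,-1],[0,15,0,0,0,0,-1],[0,15,0,0,0,0,-1],[0,10,0,0,0,0,-1],[0,5,0,0,0,0,-1],[0,0,0,0,0,0,-1],[0,0,0,0,0,0,-1]]' && python3 -m jog '[[0,0,0,0,0,0,1],[0,0,0,0,0,0,1],[0,0,0,0,0,0,1],[0,0,0,0,0,0,1],[0,0,0,0,0,0,1],[0,0,0,0,0,0,1],[0,0,0,0,0,0,1],[0,0,0,0,0,0,1]]' 
python3 - <<'E'
from h import *
plan([.536,-.333,.12],-97.6)
E
```

```text
time_s: 5.3
eef_pos: [0.5368, -0.3346, 0.0092]
eef_rot: [-0.465, 0.465, -0.533, 0.533]
wrist_force: [0.4, -0.8, 0.2]
opening: 1.001
time_s: 5.97
eef_pos: [0.5372, -0.3348, 0.0097]
eef_rot: [-0.465, 0.464, -0.532, 0.534]
wrist_force: [-0.1, 1.1, 6.6]
opening: 0.664
pos [ 0.5372 -0.3348  0.0097] xyaw -97.84 tilt [ 0.002 -0.001 -1.   ] t 5.9667
shift mm (current tool axes) [  -1.5 -110.3   -1.2] turn [-0.11 -0.24  0.05] q6 0.96 F [-0.1  1.1  6.6] open 0.664
```

Grasped (opening 0.664, about 56 mm). Lift and carry it.

```bash
python3 -m jog '[[0,-12,0,0,0,0,1],[0,-20,0,0,0,0,1],[0,-20,0,0,0,0,1],[0,-20,0,0,0,0,1],[0,-20,0,0,0,0,1],[0,-20,0,0,0,0,1],[0,-13,0,0,0,0,1],[0,0,0,0,0,0,1]]' 
python3 - <<'E'
from h import *
plan([.6225,-.072,.14],-114)
cv2.imwrite("pics/w4.png",camera("wrist"))
E
```

```text
time_s: 6.63
eef_pos: [0.5378, -0.3356, 0.1371]
eef_rot: [-0.465, 0.464, -0.531, 0.535]
wrist_force: [0.9, -0.6, -2.0]
opening: 0.668
pos [ 0.5378 -0.3356  0.1371] xyaw -97.84 tilt [ 0.004 -0.004 -1.   ] t 6.6333
shift mm (current tool axes) [-272.7   -3.6   48. ] turn [-0.3  16.16  0.15] q6 0.96 F [ 0.9 -0.6 -2. ] open 0.668
```

View pics/w4.png

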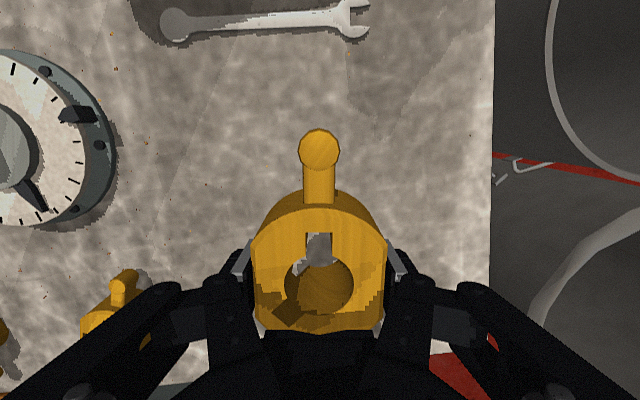

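```bash
python3 - <<'E'
from h import *
m=camera_model("wrist");o=get_obs();M=Rm(o)
for n,u,v,z in [("cap",319,149,.1624),("arc front",319,205,.1714),("bore L",284,285,.1714),("bore R",355,285,.1714),("keytop",319,233,.1714)]:
    print(n,((M.T@(ray(m,u,v,z)-o["eef_pos"]))*1000).round(1))
E
```

```text
cap [  0.9 -27.3  55.7]
arc front [  0.9 -36.3  35.2]
bore L [-13.8 -36.4   0.2]
bore R [ 16.1 -36.4   0.1]
keytop [  0.9 -36.4  23.5]
```

```bash
python3 -m jog '[[-30,0,5,0,0,0,1],[-30,0,5,0,0,0,1],[-30,0,5,0,0,0,1],[-30,0,5,0,0,0,1],[-30,0,5,0,0,0,1],[-30,0,5,0,0,0,1],[-30,0,5,0,0,0,1],[-30,0,5,0,0,0,1]]' && python3 -m jog '[[-20,0,5,0,0,0,1],[-12,0,3,0,0,0,1],[0,0,0,0,5.4,0,1],[0,0,0,0,5.4,0,1],[0,0,0,0,5.4,0,1],[0,0,0,0,0,0,1],[0,0,0,0,0,0,1],[0,0,0,0,0,0,1]]'
python3 - <<'E'
from h import *
plan([.6225,-.072,.14],-114)
m=camera_model("wrist");np.savez("w5.npz",**m)
cv2.imwrite("pics/w5.png",camera("wrist"));cv2.imwrite("pics/s5.png",camera("scene"))
E
```

```text
time_s: 7.35
eef_pos: [0.6076, -0.1001, 0.1311]
eef_rot: [0.464, -0.465, 0.534, -0.532]
wrist_force: [0.8, -0.4, -2.1]
opening: 0.668
time_s: 8.02
eef_pos: [0.6205, -0.0717, 0.1325]
eef_rot: [0.385, -0.386, 0.593, -0.592]
wrist_force: [-0.1, -0.8, -2.3]
opening: 0.667
pos [ 0.6205 -0.0717  0.1325] xyaw -113.93 tilt [-0.001  0.    -1.   ] t 8.0167
shift mm (current tool axes) [-0.5 -7.5  1.9] turn [0.07 0.07 0.01] q6 1.68 F [-0.1 -0.8 -2.3] open 0.667
```

View pics/w5.png

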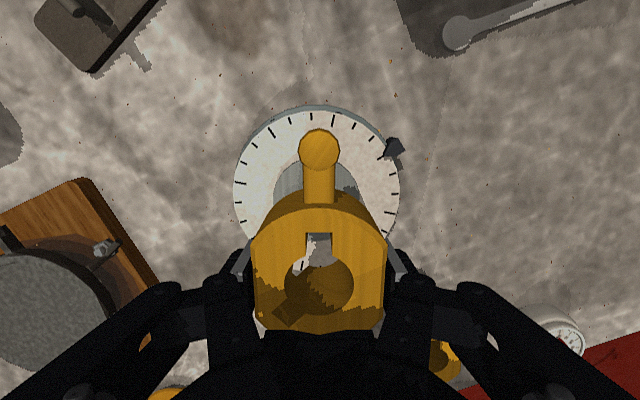

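View pics/s5.png

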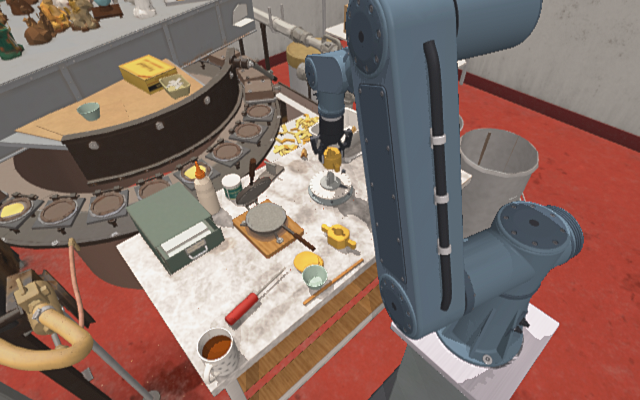

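```bash
python3 -m jog '[[0,10,2,0,0,0,1],[0,10,0,0,0,0,1],[0,10,0,0,0,0,1],[0,8,0,0,0,0,1],[0,0,0,0,0,0,1],[0,0,0,0,0,0,1]]'
python3 - <<'E'
from h import *
plan([.6225,-.072,.0517],-114)
E
```

```text
time_s: 8.62
eef_pos: [0.622, -0.0719, 0.0939]
eef_rot: [0.384, -0.385, 0.594, -0.592]
wrist_force: [0.3, 0.8, -2.2]
opening: 0.668
pos [ 0.622  -0.0719  0.0939] xyaw -114.04 tilt [-0.002  0.001 -1.   ] t 8.6167
shift mm (current tool axes) [-0.1 42.2  0.6] turn [ 0.14 -0.04  0.02] q6 1.69 F [ 0.3  0.8 -2.2] open 0.668
```

Underside is now at the shaft top. Descend onto the cone first; the keys start at z = 71 mm.

```bash
python3 -m jog '[[0,4,0,0,0,0,1],[0,4,0,0,0,0,1],[0,2,0,0,0,0,1],[0,0,0,0,0,0,1]]'
python3 - <<'E'
from h import *
plan([.6225,-.072,.0517],-114);print(get_obs()["torque"])
E
python3 -m jog '[[0,3,0,0,0,0,1],[0,3,0,0,0,0,1],[0,2,0,0,0,0,1],[0,0,0,0,0,0,1]]'
python3 - <<'E'
from h import *
plan([.6225,-.072,.0517],-114);print(get_obs()["torque"])
E
```

```text
time_s: 8.95
eef_pos: [0.6225, -0.072, 0.0848]
eef_rot: [0.385, -0.385, 0.593, -0.593]
wrist_force: [-0.3, -0.6, -2.0]
opening: 0.667
pos [ 0.6225 -0.072   0.0848] xyaw -114.04 tilt [-0.001  0.    -1.   ] t 8.95
shift mm (current tool axes) [-0.  33.1 -0. ] turn [ 0.04 -0.04  0.  ] q6 1.69 F [-0.3 -0.6 -2. ] open 0.667
[-0.02386291  0.00282105 -0.00095943]
time_s: 9.28
eef_pos: [0.6227, -0.072, 0.0768]
eef_rot: [0.385, -0.385, 0.593, -0.593]
wrist_force: [0.4, 0.6, -3.5]
opening: 0.668
pos [ 0.6227 -0.072   0.0768] xyaw -114.05 tilt [-0.  0. -1.] t 9.2833
shift mm (current tool axes) [ 0.1 25.1 -0.2] turn [ 0.02 -0.05 -0.01] q6 1.69 F [ 0.4  0.6 -3.5] open 0.668
[ 0.10507957 -0.09257542  0.02633117]
```

Underside at about 67 mm, on the shaft with no contact force. Continue.

```bash
python3 -m jog '[[0,3,0,0,0,0,1],[0,3,0,0,0,0,1],[0,3,0,0,0,0,1],[0,0,0,0,0,0,1]]'
python3 - <<'E'
from h import *
plan([.6225,-.072,.0517],-114);print(get_obs()["torque"])
E
```

```text
time_s: 9.62
eef_pos: [0.6228, -0.0719, 0.0676]
eef_rot: [0.385, -0.385, 0.593, -0.593]
wrist_force: [1.6, 1.9, -4.7]
opening: 0.671
pos [ 0.6228 -0.0719  0.0676] xyaw -114.05 tilt [-0.  0. -1.] t 9.6167
shift mm (current tool axes) [ 0.2 15.9 -0.2] turn [ 0.01 -0.05 -0.02] q6 1.69 F [ 1.6  1.9 -4.7] open 0.671
[ 0.21405846 -0.31086603 -0.04831277]
```

```bash
python3 -m jog '[[0,4,0,0,0,0,1],[0,4,0,0,0,0,1],[0,4,0,0,0,0,1],[0,1.5,0,0,0,0,1],[0,0,0,0,0,0,1]]'
python3 - <<'E'
from h import *
plan([.6225,-.072,.0517],-114);print(get_obs()["torque"])
E
```

```text
time_s: 10.03
eef_pos: [0.6228, -0.0719, 0.0541]
eef_rot: [0.385, -0.385, 0.593, -0.593]
wrist_force: [3.5, 2.5, -6.0]
opening: 0.672
pos [ 0.6228 -0.0719  0.0541] xyaw -114.05 tilt [-0.  0. -1.] t 10.0333
shift mm (current tool axes) [ 0.2  2.4 -0.2] turn [ 0.02 -0.05 -0.02] q6 1.69 F [ 3.5  2.5 -6. ] open 0.672
[ 0.41702791 -0.63412239  0.01248598]
```

```bash
python3 -m jog '[[0,1.5,0,0,0,0,1],[0,1,0,0,0,0,1],[0,1,0,0,0,0,1],[0,0,0,0,0,0,1]]'
python3 - <<'E'
from h import *
plan([.6225,-.072,.0517],-114);print(get_obs()["torque"])
cv2.imwrite("pics/w6.png",camera("wrist"));cv2.imwrite("pics/s6.png",camera("scene")[130:230,260:400].repeat(5,0).repeat(5,1))
E
```

```text
time_s: 10.37
eef_pos: [0.623, -0.072, 0.0517]
eef_rot: [-0.385, 0.385, -0.593, 0.593]
wrist_force: [0.6, 4.8, 1.0]
opening: 0.664
pos [ 0.623  -0.072   0.0517] xyaw -114.04 tilt [ 0.  0. -1.] t 10.3667
shift mm (current tool axes) [ 0.2 -0.  -0.4] turn [-0.01 -0.04 -0.01] q6 1.69 F [0.6 4.8 1. ] open 0.664
[ 0.63043138 -0.13732584  0.07071763]
```

View pics/w6.png

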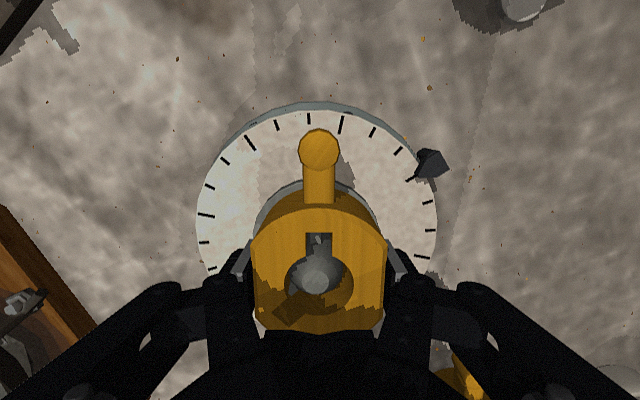

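View pics/s6.png

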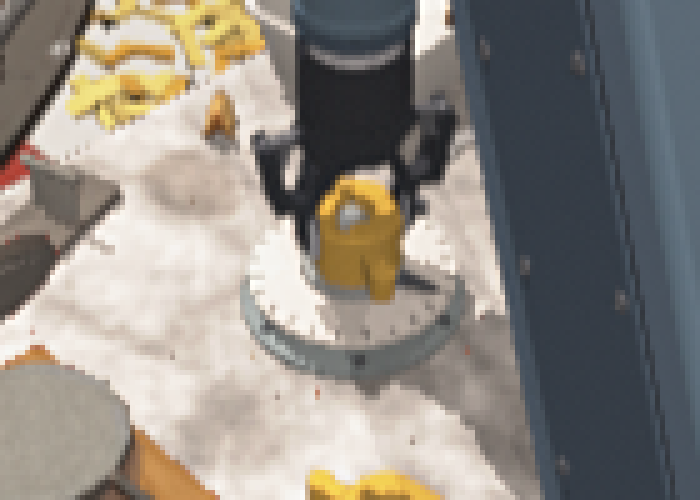

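The wrist view shows the hub around the shaft, down near the shoulder. I'll press a little further until there is contact force.

```bash
python3 -m jog '[[0,0.5,0,0,0,0,1],[0,0.5,0,0,0,0,1],[0,0,0,0,0,0,1]]'
python3 -m jog '[[0,0.5,0,0,0,0,1],[0,0.5,0,0,0,0,1],[0,0,0,0,0,0,1],[0,0,0,0,0,0,1]]'

```

```text
time_s: 10.72
eef_pos: [0.623, -0.072, 0.0516]
eef_rot: [-0.385, 0.385, -0.593, 0.593]
wrist_force: [-4.2, 5.2, 9.2]
opening: 0.669
time_s: 11.05
eef_pos: [0.623, -0.072, 0.0516]
eef_rot: [-0.385, 0.385, -0.593, 0.593]
wrist_force: [-6.8, 6.6, 16.8]
opening: 0.673
```

TCP stopped at 0.0516 m with 17 N upward; I predicted 0.0517 for seated, so the hub is home. Relax the press and turn counterclockwise.

```bash
python3 -m jog '[[0,-1,0,0,0,0,1],[0,-0.5,0,0,0,0,1],[0,0,0,0,0,0,1],[0,0,0,0,0,0,1],[0,0,0,0,-3,0,1],[0,0,0,0,-5,0,1],[0,0,0,0,-5,0,1],[0,0,0,0,0,0,1]]'
python3 - <<'E'
from h import *
plan([.623,-.072,.0516],-37);print(get_obs()["torque"])
E
```

```text
time_s: 11.72
eef_pos: [0.6233, -0.0723, 0.0516]
eef_rot: [-0.451, 0.451, -0.544, 0.545]
wrist_force: [-2.1, 3.4, 7.7]
opening: 0.672
pos [ 0.6233 -0.0723  0.0516] xyaw -100.78 tilt [ 0.001 -0.    -1.   ] t 11.7167
shift mm (current tool axes) [-0.3  0.  -0.4] turn [-5.000e-02 -6.378e+01  4.000e-02] q6 1.45 F [-2.1  3.4  7.7] open 0.672
[0.72662836 0.13984074 0.11474357]
```

```bash
python3 -m jog '[[0,0,0,0,-5,0,1],[0,0,0,0,-5,0,1],[0,0,0,0,-5,0,1],[0,0,0,0,-5,0,1],[0,0,0,0,-5,0,1],[0,0,0,0,-5,0,1],[0,0,0,0,-5,0,1],[0,0,0,0,-5,0,1]]' && python3 -m jog '[[0,0,0,0,-5,0,1],[0,0,0,0,-5,0,1],[0,0,0,0,-3,0,1],[0,0,0,0,0,0,1],[0,0,0,0,0,0,1]]'
python3 - <<'E'
from h import *
plan([.623,-.072,.0516],-37);print(get_obs()["torque"])
cv2.imwrite("pics/w7.png",camera("wrist"));cv2.imwrite("pics/t7.png",camera("top")[120:210,295:405].repeat(7,0).repeat(7,1)[:600,:800])
E
```

```text
time_s: 12.38
eef_pos: [0.6244, -0.0727, 0.0517]
eef_rot: [0.61, -0.609, 0.357, -0.359]
wrist_force: [4.0, 3.0, 2.6]
opening: 0.668
time_s: 12.8
eef_pos: [0.6244, -0.0728, 0.0517]
eef_rot: [0.646, -0.646, 0.287, -0.289]
wrist_force: [4.1, 1.7, 3.4]
opening: 0.672
pos [ 0.6244 -0.0728  0.0517] xyaw -48.07 tilt [ 0.003 -0.001 -1.   ] t 12.8
shift mm (current tool axes) [-1.6  0.1 -0.5] turn [ -0.08 -11.07   0.19] q6 0.53 F [4.1 1.7 3.4] open 0.672
[ 0.46921303 -0.64621365  0.03112215]
```

View pics/w7.png

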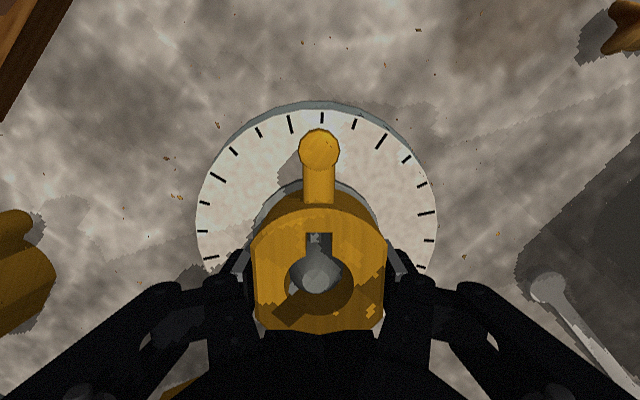

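View pics/t7.png

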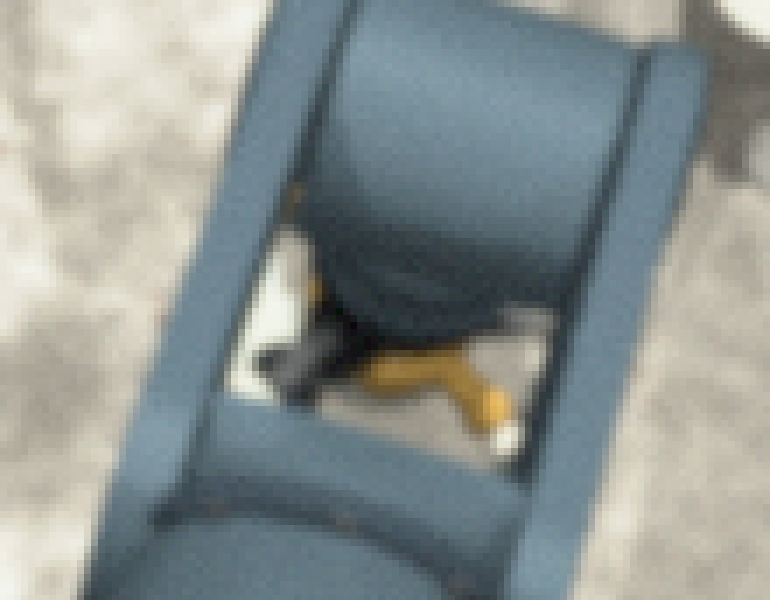

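```bash
python3 -m jog '[[0,0,0,0,-4,0,1],[0,0,0,0,-4,0,1],[0,0,0,0,-3,0,1],[0,0,0,0,0,0,1],[0,0,0,0,0,0,1]]'
python3 - <<'E'
from h import *
plan([.623,-.072,.0516],-34)
E
python3 -m jog '[[0,0,0,0,0,0,-1],[0,0,0,0,0,0,-1],[0,0,0,0,0,0,-1],[0,0,0,0,0,0,-1],[0,0,0,0,0,0,-1],[0,0,0,0,0,0,-1]]' && python3 -m jog '[[0,-10,0,0,0,0,-1],[0,-20,0,0,0,0,-1],[0,-20,0,0,0,0,-1],[0,-25,0,0,0,0,-1],[0,-25,0,0,0,0,-1],[0,-25,0,0,0,0,-1],[0,-25,-20,0,0,0,-1],[0,0,-30,0,0,0,-1]]' && python3 -m jog '[[0,0,-20,0,0,0,-1],[0,0,0,0,0,0,-1],[0,0,0,0,0,0,-1],[0,0,0,0,0,0,-1]]'
python3 - <<'E'
from h import *
plan([.623,-.072,.0516],-34)
m=camera_model("wrist");np.savez("w8.npz",**m);cv2.imwrite("pics/w8.png",camera("wrist"))
E
```

```text
time_s: 13.32
eef_pos: [0.6241, -0.0727, 0.0517]
eef_rot: [-0.67, 0.67, -0.224, 0.226]
wrist_force: [4.6, 2.8, 6.0]
opening: 0.672
pos [ 0.6241 -0.0727  0.0517] xyaw -37.09 tilt [ 0.003 -0.001 -1.   ] t 13.3167
shift mm (current tool axes) [-1.3  0.1 -0.1] turn [-0.05 -3.09  0.16] q6 0.34 F [4.6 2.8 6. ] open 0.672
time_s: 13.82
eef_pos: [0.6224, -0.0722, 0.0504]
eef_rot: [-0.67, 0.671, -0.225, 0.224]
wrist_force: [-0.2, 0.5, 0.6]
opening: 0.996
time_s: 14.48
eef_pos: [0.5964, -0.1119, 0.2081]
eef_rot: [0.671, -0.671, 0.22, -0.227]
wrist_force: [0.2, -2.0, 0.3]
opening: 0.997
time_s: 14.82
eef_pos: [0.5809, -0.1277, 0.2012]
eef_rot: [0.671, -0.67, 0.225, -0.225]
wrist_force: [0.3, 0.1, -1.3]
opening: 1.001
pos [ 0.5809 -0.1277  0.2012] xyaw -37.06 tilt [ 0.001  0.    -1.   ] t 14.8167
shift mm (current tool axes) [-1.000e-01  1.497e+02  6.970e+01] turn [-0.03 -3.06  0.02] q6 0.23 F [ 0.3  0.1 -1.3] open 1.001
```

View pics/w8.png

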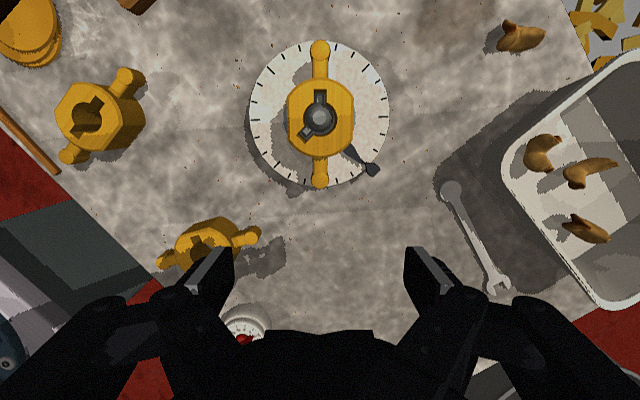

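```bash
python3 - <<'E'
from h import *
im=cv2.imread("pics/w8.png")
cv2.imwrite("pics/z8.png",cv2.resize(im[120:190,310:400],None,fx=8,fy=8,interpolation=cv2.INTER_CUBIC))
cv2.imwrite("pics/z9.png",cv2.resize(im[30:200,240:400],None,fx=3.5,fy=3.5,interpolation=cv2.INTER_CUBIC))
E
```

```text
(no output)
```

View pics/z8.png

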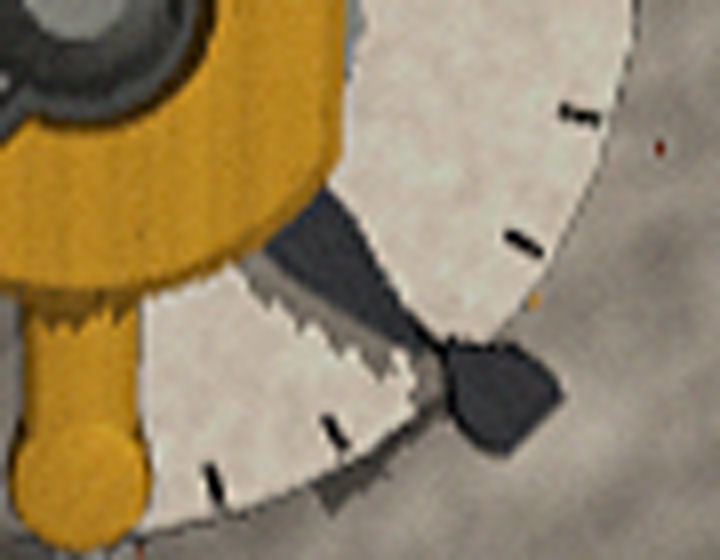

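View pics/z9.png

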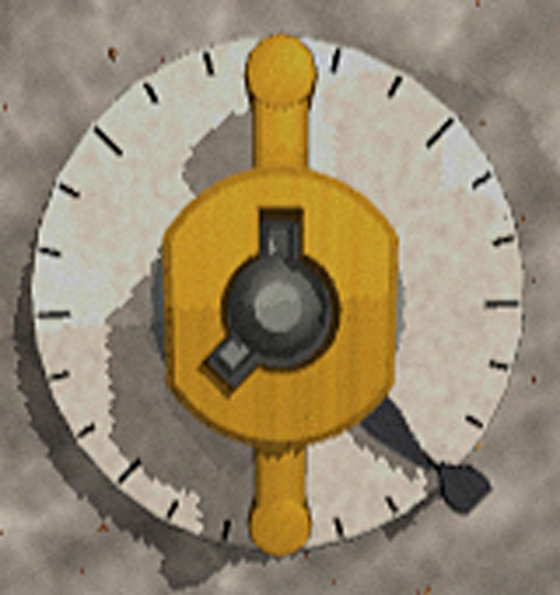

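Pointer and clip now meet almost tip to tip. Next I'll measure the difference in angle.

```bash
python3 - <<'E'
from h import *
m=dict(np.load("w8.npz"))
g=lambda x,y,z=.04:ray(m,310+x/8-.4,120+y/8-.4,z)
h=lambda x,y,z:ray(m,240+x/3.5,30+y/3.5,z)
top=h(276,304,.084);C=(h(34,290,.032)+h(522,290,.032))/2;print("shafttop",top,"dialx",C,"bore",h(280,310,.086))
for C in (top,np.array([.6225,-.072,0]),np.array([.6235,-.0725,0])):
  for n,p in [("ptip",(438,347)),("pbase",(295,220)),("pmid",((352+400)/2,292)),("clipouter",(531,425)),("clipmid",(481,375))]:
    d=g(*p)[:2]-C[:2];print(n,np.linalg.norm(d).round(4),np.degrees(np.arctan2(d[1],d[0])).round(1),end=" | ")
  print()
a,b=h(281,70,.077),h(279,520,.077);print("caps",(a+b)/2,np.linalg.norm(a-b),np.degrees(np.arctan2(*(a-b)[1::-1])))
E
```

```text
shafttop [ 0.6226875  -0.07089897  0.084     ] dialx [ 0.62609998 -0.06746516  0.032     ] bore [ 0.62259842 -0.07265613  0.086     ]
ptip 0.0671 -80.8 | pbase 0.0415 -82.8 | pmid 0.0559 -81.5 | clipouter 0.0837 -79.9 | clipmid 0.0739 -79.8 | 
ptip 0.066 -80.5 | pbase 0.0405 -82.3 | pmid 0.0548 -81.1 | clipouter 0.0826 -79.6 | clipmid 0.0729 -79.5 | 
ptip 0.0654 -81.3 | pbase 0.0399 -83.7 | pmid 0.0542 -82.1 | clipouter 0.082 -80.3 | clipmid 0.0722 -80.2 | 
caps [ 0.62297485 -0.07220725  0.077     ] 0.11028651488744985 52.73556697815517
```

Pointer is at about −81.3° and the mark at about −80°, so roughly 1.5° (under 2 mm), well inside the 6 mm. Final check from the other cameras before handing in.

```bash
python3 - <<'E'
from h import *
t=camera("top");s=camera("scene")
cv2.imwrite("pics/e1.png",np.hstack([cv2.resize(t[100:280,140:490],(400,206)),cv2.resize(s[140:240,270:430],(400,206))]))
im0=cv2.imread("pics/top0.png")
for n,i in(("0",im0),("1",t)):
    mk=cv2.inRange(cv2.cvtColor(i,cv2.COLOR_BGR2HSV),(15,110,90),(32,255,255))
    cs,_=cv2.findContours(mk,cv2.RETR_EXTERNAL,cv2.CHAIN_APPROX_NONE)
    print(n,[tuple(np.round(cv2.minAreaRect(c)[0],0)) for c in cs if cv2.contourArea(c)>150])
E
```

```text
0 [(np.float64(255.0), np.float64(231.0)), (np.float64(363.0), np.float64(236.0)), (np.float64(298.0), np.float64(231.0)), (np.float64(441.0), np.float64(197.0)), (np.float64(242.0), np.float64(183.0)), (np.float64(270.0), np.float64(176.0)), (np.float64(27.0), np.float64(181.0)), (np.float64(379.0), np.float64(56.0)), (np.float64(430.0), np.float64(35.0))]
1 [(np.float64(255.0), np.float64(231.0)), (np.float64(298.0), np.float64(231.0)), (np.float64(242.0), np.float64(183.0)), (np.float64(270.0), np.float64(177.0)), (np.float64(342.0), np.float64(159.0)), (np.float64(27.0), np.float64(182.0)), (np.float64(380.0), np.float64(56.0)), (np.float64(429.0), np.float64(34.0))]
```

View pics/e1.png

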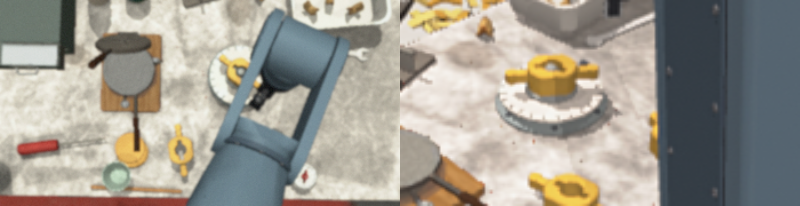

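The hub sits level and low on the shoulder. The straight hub, screwdriver, cup and timer are where they were, and the arm is clear.

```bash
python3 -c "
from bench import *
o=get_obs();print(o['time_s'],abs(o['dq']).max());print(hand_in())"
```

```text
14.9667 0.0022265316920043756
the job is handed in; nothing more can be done
None
```

I seated the hub with keyways 135° apart on the shaft, turned it about 77° counterclockwise until the pointer met the set mark, let go, backed the arm off and handed the job in at 15 s.

Last checks:
- **Seating:** the gripper stopped within 0.1 mm of the height predicted for a hub on the shoulder, and about 17 N pushed back. The side view shows the hub level on the shoulder. The wrist view put its axis within about 1 mm of the shaft's.
- **Pointer:** in the wrist view the tip is about 1.5° short of the mark, or under 2 mm, inside the 6 mm allowed.
- **Disagreements:** the wing-cap spacing on the seated hub measured 110 mm instead of 112, which is about 2 pixels of error. Estimates of the shaft axis from different features differed by 1 to 2 mm, and the seated dial's edges gave about 5 mm off. The dial figure was a rough two-edge reading and I did not use it.
- **Other objects:** the straight hub had not moved, and the screwdriver, cup and timer looked where they were. In the final top view the arm hid the square hub and part of the spanner. Both were in place in the wrist view after release, but I did not measure them.

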